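# Lock the drum grater down with the hex key

## Task

Lock the drum grater in its cradle: take the T-handled key with the thick hexagonal shaft out of the wooden stand and seat it fully in the hexagonal socket of the cradle's latch. Then turn it clockwise, seen from above, until the latch arm has swung over the grater and reached its stop, and leave the key standing in the socket; leave the slim key in the stand.

Things in the scene. Friction and masses are not known exactly. Their poses are not given: they have to be found in the camera images.
- wide_key: Upright T-handled key that fits the socket, 106 mm tall, 0.2 kg. Origin at the centre of the shaft's lower end, z up. Steel hexagonal shaft 30 mm across flats, two opposite corners on its own x axis, 80 mm long, lower edge chamfered 3 mm. Black crossbar from z = 80 to 106 mm, 64 mm long along x, 18 mm thick along y (grip across this). Stands loosely in a round hole of the stand; lift 40 mm to clear it.
- slim_key: The wrong key, stays in the stand: same height, crossbar, origin and axes, but a thin hexagonal shaft 18 mm across flats that would spin in the socket. The stand is a fixed wooden block 180x70 mm, 44 mm high, with two round holes 43 mm wide, 36 mm deep, 100 mm apart; either key may be in either hole.
- socket (a point): Centre of the mouth of the hexagonal socket in the latch head (dark steel, 64 mm wide, on a post beside the grater), 76 mm above the worktop. z up; x points along the latch arm, through a corner of the hexagon, and turns with the head. 33 mm across flats (12 degrees of turning play either way with the wide key), floor 34 mm below this point; the top 6 mm flare to 45 mm as a lead-in.
- latch (a joint): Turn of the latch head, rad: 0 open, grows clockwise seen from above, stops at 1.05 with the arm over the grater; friction 0.08 N m, stays where left. The arm reaches 85 mm from the axis, its top 4 mm below the socket's mouth. Head and post stand on a fixed metal cradle, 300x140 mm, beside the drum grater (dark rod 270 mm long, 54 mm thick, its top 62 mm above the worktop).

How it is judged:
On the way, in this order (a step that is already met when the one before it is completed fails the run):
1. the wide key is seated in the socket (horizontal distance between wide_key and socket below 0.01 m and z of wide_key in the frame of socket below -0.02 m), for 0.2 s.
2. with the key in the socket the latch is turned home (value of joint latch above 0.87 rad and horizontal distance between wide_key and socket below 0.01 m and z of wide_key in the frame of socket below -0.015 m), for 0.2 s.
At the end, for the whole second after the job is handed in: The latch is at its closed stop (within about 10 degrees, joint above 0.87 rad), and the wide key stands at rest in the socket: its lower end at least 20 mm below the mouth and within 10 mm of the axis, upright within 15 degrees (all of step 1 and value of joint latch above 0.87 rad and angle between wide_key's own z axis and vertical below 0.26 rad and linear speed of wide_key below 0.02 m/s); the robot touches nothing.
It fails at once if the slim key is taken out of the stand (distance of slim_key from where it was at the start of the episode above 0.04 m).
It also fails if it takes over 42 s, if anything falls off the work surface, if the arm or the gripper's body presses on something with over 40 N, if the wrist force passes 120 N, or if a joint passes its speed limit or range.

## Robot

A 7-joint arm with a two-finger parallel gripper is mounted at the origin on a cart in front of the work surface, level with it; the furniture and walls round the work are solid. World frame = base frame: x ahead of the robot, y to its left, z up, the work surface at z = 0. Lengths are in m, angles in rad, forces in N, time in s.
With the tool pointing down it reaches from about 0.4 to 0.85 m from the base axis. Payload 10.4 kg.
Tool frame: the origin (TCP) lies at the very end of the fingers, on their centre line; the grasp point (between the pads) lies 19 mm behind it; z points along the fingers, y is the line along which they close (so a half turn about z gives the same grasp; the last joint's range is limited). The gripper opens to 87 mm and grips with 3 to 60 N. Pads are 19 mm wide; open, the fingers measure 117 mm over their backs; the gripper's body (75 mm by 190 mm) begins 51 mm behind the grasp point.
Start: joints at [1.077, 0.332, -0.065, 1.46, 0.022, 1.35, -0.088], TCP at [0.284, -0.557, 0.223] pointing down, gripper open.
Joint ranges: [-2.6, 2.6], [-0.5, 2.12], [-1.47, 1.34], [0.16, 2.42], [-1.27, 4.41], [0.06, 2.06], [-2.6, 2.6]. Speed limits (rad/s): [2.22, 2.22, 2.79, 2.79, 3.14, 3.14, 3.14].

## Interface

Orientations are given as a unit quaternion [x, y, z, w].
In Python, from station import ctrl gives the robot as it stands.
- The arm moves only by the shell command python3 -m jog 'ROWS' [FORCE]. ROWS is JSON, a list that holds one entry, the list of rows, each a list of 7 numbers: the turn, a rotation vector about the tool's x, y, z in degrees, then the shift along the tool's x, y, z in cm, then the closure in counts, from 0 (fully open) to 255 (shut). In form: [[[wx, wy, wz, dx, dy, dz, grip], ...]]. A call has 1 to 20 rows; each row shifts and turns the commanded pose from where the row before left it, along the tool's axes as they then stand; what a row does not reach is not made up. A row lasts 1/12 s, in which the tool goes at most 41.7 mm and 7.16 degrees, less where a joint would pass 70% of its speed; a pose out of reach is approached as far as the arm can. A call is refused whole if a number of a shift passes 4.17 or a number of a turn 7.16, either way. A call with a gripper value outside its range is refused whole. The fingers move at their own pace and stop on an object; FORCE is the grip in N (left out, the last holds). Time passes only in rows, so rows that do not move let the fingers close. It gives the time, the measured TCP pose, the force, the opening and the grip force at its end, in the units of the state.
- ctrl.observe(): the state, without advancing time (a new reading comes with each control period).
- ctrl.grab_frame(name): name is "scene" or "top"; returns a dict with "img" (400x640x3 uint8, red, green, blue), "mtx" (3x3 intrinsics, pixels), "R" (3x3) and "t" (3): a world point X has camera coordinates R X + t. Camera axes: x right, y down, z forward; pixel columns grow to the right and rows downward; lengths in m; the calibration is good to about 2 mm. A picture is of the moment at which its call begins. There is no depth.
- ctrl.close_job(): hands the job in; it is judged then, once.
The state is a dict: "t": time; "qpos": joint angles; "joint_velocities": joint speeds; "tau": joint torques, N m; "tcp_pos": TCP position; "orientation": TCP orientation; "wrist_force": force on the tool from outside, world axes, zero at the start; "ft_torque": the same for the moment, N m; "grip_width": opening from 0.0 (shut) to 1.0 (fully open); "finger_force": force on a finger pad.
Only numpy, scipy, OpenCV 4.12 (cv2) and the standard library are available. Lean on these libraries where they do the work, as an engineer would, in place of code of your own. Each camera call takes 0.05 s, during which the arm holds its last target. There are 200 camera calls.

## Working session

There is one attempt and no reset: what is moved stays moved. The work goes in short steps, Python scripts to look and compute and a shell command to move; the robot and the scene stay as the last step left them, time stands still between calls to the robot, and variables do not carry over. Pictures are saved under pics/ and viewed, at most 10 in all, crops included, and the job is handed in when it is done.

```bash
mkdir -p pics
python3 - <<'E'
from station import ctrl
import cv2,numpy as np
o=ctrl.observe();print(o)
for n in("scene","top"):
    f=ctrl.grab_frame(n);cv2.imwrite(f"pics/{n}0.png",f["img"][:,:,::-1]);print(n,f["mtx"],f["R"],f["t"])
E
```

```text
{'t': 0.0, 'qpos': array([ 1.07738961,  0.33286119, -0.06466579,  1.46092361,  0.02161513,
        1.34987874, -0.08846162]), 'joint_velocities': array([-0.00165915,  0.00110021, -0.00055609, -0.00113486, -0.000947  ,
       -0.00074377,  0.00141462]), 'tau': array([ 5.43070873e-04, -6.23257256e+01,  2.48763815e-02, -3.89894414e+01,
       -6.12273300e-02,  3.98378586e-02,  1.17979407e-04]), 'tcp_pos': array([ 0.28330761, -0.55668464,  0.22176898]), 'orientation': array([ 9.72416616e-01,  2.33249763e-01, -2.03086822e-04, -6.56968256e-04]), 'wrist_force': array([0.53265239, 0.49830421, 1.07484673]), 'ft_torque': array([-0.06138891, -0.05753342, -0.00396044]), 'finger_force': 0.0, 'grip_width': 1.0013874307431556}
scene [[445.01841753   0.         317.39666499]
 [  0.         445.01841753 196.62568422]
 [  0.           0.           1.        ]] [[-0.7160916  -0.69799845  0.00331466]
 [-0.33479582  0.33929962 -0.87908335]
 [ 0.61247415 -0.63061393 -0.47665657]] [0.49185708 0.14539724 0.72980222]
top [[483.82179412   0.         318.56890726]
 [  0.         483.82179412 195.5584232 ]
 [  0.           0.           1.        ]] [[-0.01234863 -0.99961085  0.02501339]
 [-0.98089735  0.00725318 -0.19439077]
 [ 0.1941337  -0.02693603 -0.9806052 ]] [0.20669089 0.48865919 0.84742479]
```

View pics/top0.png

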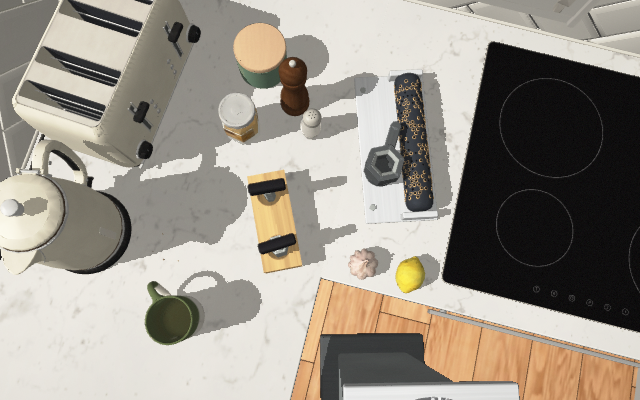

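View pics/scene0.png

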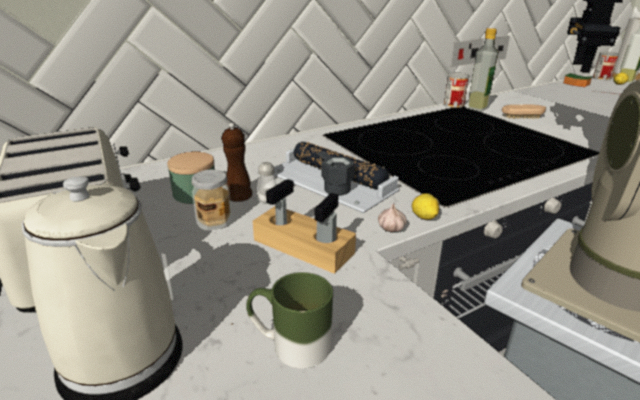

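The top view shows the stand with bars at about (267,187) and (277,243), and the latch head at about (384,166) with its arm pointing to (397,125). I'll zoom in on both.

Run:
```python
import cv2,numpy as np
a=cv2.imread("pics/top0.png");b=cv2.imread("pics/scene0.png")
A=cv2.resize(a[165:275,235:315],None,fx=5,fy=5,interpolation=2)
A2=cv2.resize(a[110:210,355:415],None,fx=5,fy=5,interpolation=2)
c=np.zeros((550,720,3),np.uint8);c[:550,:400]=A;c[:500,410:710]=A2
cv2.imwrite("pics/c1.png",c)
cv2.imwrite("pics/c2.png",cv2.resize(b[140:270,245:395],None,fx=5,fy=4.5,interpolation=2))
```

```text
(no output)
```

View pics/c1.png

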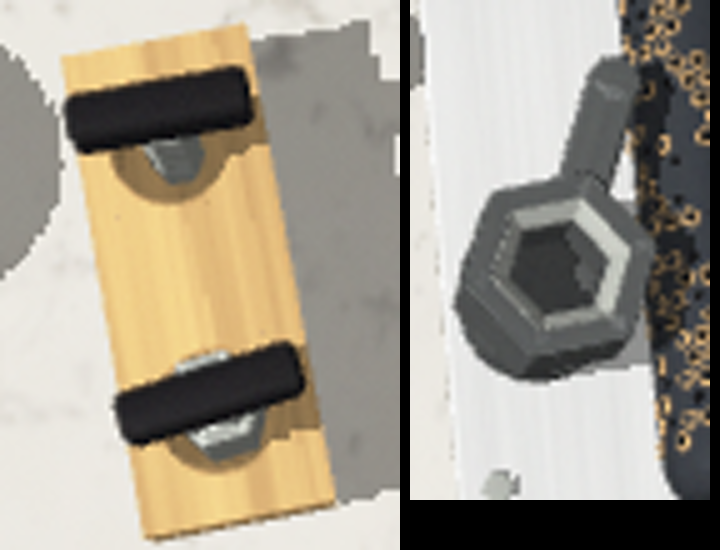

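View pics/c2.png

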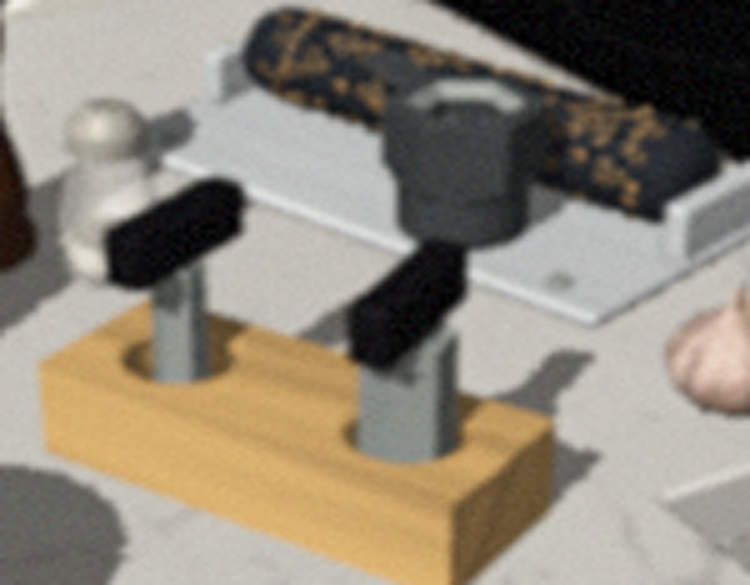

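The crop confirms that the near key, at (277,243), is the wide one, and the slim one is far. I'll fit the bar silhouette in both cameras and compute the latch position from the mouth centre and the arm tip.

```bash
cat > h.py <<'E'
import cv2,numpy as np
from scipy.optimize import minimize
def proj(f,X):
    return cv2.projectPoints(np.float64(X),cv2.Rodrigues(f["R"])[0],f["t"],f["mtx"],None)[0][:,0]
def ray(f,u,z):
    d=f["R"].T@np.linalg.solve(f["mtx"],[u[0],u[1],1.]);c=-f["R"].T@f["t"]
    return c+d*(z-c[2])/d[2]
def hull(f,p,z0):
    x,y,a=p;c,s=np.cos(a),np.sin(a)
    P=[[x+c*i*.032-s*j*.009,y+s*i*.032+c*j*.009,z] for i in(-1,1) for j in(-1,1) for z in(z0+.08,z0+.106)]
    m=np.zeros((400,640),np.uint8)
    m=np.zeros((1600,2560),np.uint8)
    cv2.fillConvexPoly(m,np.int32(cv2.convexHull(np.float32((proj(f,P)+.5)*4))),255)
    return cv2.resize(m,(640,400),interpolation=cv2.INTER_AREA)/255.
def fit(views,p0,z0):
    # views: list of (frame, roi box x0,y0,x1,y1)
    ms=[]
    for f,(x0,y0,x1,y1) in views:
        m=np.zeros((400,640));m[y0:y1,x0:x1]=(f["img"][y0:y1,x0:x1].max(2)<50);ms.append(m)
    cost=lambda q:sum(np.abs(hull(f,q*[.01,.01,.1],z0)-m).sum() for (f,_),m in zip(views,ms))
    s=np.array([100,100,10])*p0
    r=minimize(cost,s,method="Nelder-Mead",options=dict(initial_simplex=np.vstack([s,s+np.eye(3)*1.5])))
    return r.x*[.01,.01,.1],r.fun,[m.sum() for m in ms]
E
python3 - <<'E'
from station import ctrl
from h import *
from scipy.spatial.transform import Rotation as Ro
T=ctrl.grab_frame("top");S=ctrl.grab_frame("scene")
p=ray(T,(277,243),.105)
a=ray(T,(293,238),.114)-ray(T,(260,249),.114);yaw=np.arctan2(a[1],a[0])
print("init",p,yaw)
vt=(T,(252,228,302,258));vs=(S,(312,190,342,224))
for v in([vt],[vs],[vt,vs]): print(fit(v,np.array([p[0],p[1],yaw]),.008))
c=ray(T,(385.4,162.4),.076);t=ray(T,(396,122.5),.072)
cs=ray(S,(245+468/5,140+97/4.5),.076);print("latch",c,cs,t,np.linalg.norm((t-c)[:2]),np.degrees(np.arctan2(*(t-c)[1::-1])))
R=Ro.from_quat(ctrl.observe()["orientation"]).as_matrix();print("tool",R.round(3))
E
```

```text
init [0.39799166 0.27447504 0.105     ] -1.2570087851869955
(array([ 0.39777607,  0.27525947, -1.2464347 ]), np.float64(84.2), [np.float64(398.0)])
(array([ 0.39942137,  0.27344115, -1.15610589]), np.float64(101.02352941176471), [np.float64(406.0)])
(array([ 0.39724405,  0.27513136, -1.18558731]), np.float64(211.7843137254902), [np.float64(398.0), np.float64(406.0)])
latch [0.54495318 0.08081941 0.076     ] [0.54502863 0.07914859 0.076     ] [0.62227715 0.0574209  0.072     ] 0.08078666581283134 -16.835999384948973
tool [[ 0.891  0.454 -0.   ]
 [ 0.454 -0.891  0.001]
 [-0.    -0.001 -1.   ]]
```

```bash
python3 -m jog '[[[0,0,0,2.54,-2.37,0,0],[0,0,0,2.54,-2.37,0,0],[0,0,0,2.54,-2.37,0,0],[0,0,0,2.54,-2.37,0,0],[0,0,0,2.54,-2.37,0,0],[0,0,0,2.54,-2.37,0,0],[0,0,0,2.54,-2.37,0,0],[0,0,0,2.54,-2.37,0,0],[0,0,0,2.54,-2.37,0,0],[0,0,0,2.54,-2.37,0,0],[0,0,0,2.54,-2.37,0,0],[0,0,0,2.54,-2.37,0,0],[0,0,0,2.54,-2.37,0,0],[0,0,0,2.54,-2.37,0,0],[0,0,-7,0,0,0,0],[0,0,-7,0,0,0,0],[0,0,-7,0,0,0,0],[0,0,-7,0,0,0,0],[0,0,-7,0,0,0,0],[0,0,-7,0,0,0,0]]]' 20
cat >> h.py <<'E'
from scipy.spatial.transform import Rotation as Ro
def go(ctrl,xyz,th):
    "shift (cm, current tool axes) and turn about tool z (deg) to TCP xyz with tool x at world yaw th"
    o=ctrl.observe();R=Ro.from_quat(o["orientation"]);M=R.as_matrix()
    cur=np.degrees(np.arctan2(M[1,0],M[0,0]))
    G=Ro.from_matrix(np.array([[np.cos(t:=np.radians(th)),np.sin(t),0],[np.sin(t),-np.cos(t),0],[0,0,-1]]))
    print("t",o["t"],"tcp",o["tcp_pos"].round(4),"yaw",cur.round(1),"F",o["wrist_force"].round(1),"q",o["qpos"].round(2))
    print("shift now",(100*M.T@(np.array(xyz)-o["tcp_pos"])).round(2),"rotvec",np.degrees((R.inv()*G).as_rotvec()).round(1),"| shift after turn",(100*G.as_matrix().T@(np.array(xyz)-o["tcp_pos"])).round(2))
E
python3 -c "
from station import ctrl
from h import *
go(ctrl,[.397,.275,.2],110)"
```

```text
t: 1.87
tcp_pos: [0.4498, -0.1, 0.2225]
orientation: [0.823, 0.569, -0.0, -0.0]
wrist_force: [0.5, 0.6, 0.4]
grip_width: 0.998
finger_force: 0.0
t 1.8667 tcp [ 0.4498 -0.1     0.2225] yaw 69.3 F [0.5 0.6 0.4] q [ 0.61 -0.01 -0.48  1.85 -0.    1.3  -0.23]
shift now [ 33.22 -18.18   2.24] rotvec [ -0.    0.  -40.7] | shift after turn [37.04  7.86  2.25]
```

```bash
python3 -m jog '[[[0,0,-6.8,0,0,0,0],[0,0,-6.8,0,0,0,0],[0,0,-6.8,0,0,0,0],[0,0,-6.8,0,0,0,0],[0,0,-6.8,0,0,0,0],[0,0,-6.8,0,0,0,0],[0,0,0,2.64,0.56,0,0],[0,0,0,2.64,0.56,0,0],[0,0,0,2.64,0.56,0,0],[0,0,0,2.64,0.56,0,0],[0,0,0,2.64,0.56,0,0],[0,0,0,2.64,0.56,0,0],[0,0,0,2.64,0.56,0,0],[0,0,0,2.64,0.56,0,0],[0,0,0,2.64,0.56,0,0],[0,0,0,2.64,0.56,0,0],[0,0,0,2.64,0.56,0,0],[0,0,0,2.64,0.56,0,0],[0,0,0,2.64,0.56,0,0],[0,0,0,2.64,0.56,0,0]]]'
python3 -c "
from station import ctrl
from h import *
f=ctrl.grab_frame('scene')
cv2.imwrite('pics/s2.png',f['img'][:,:,::-1])
go(ctrl,[.397,.275,.083],110)"
```

```text
t: 3.53
tcp_pos: [0.3984, 0.2754, 0.2226]
orientation: [0.575, 0.818, 0.0, 0.0]
wrist_force: [0.4, -1.2, 0.4]
grip_width: 0.996
finger_force: 0.0
t 3.5833 tcp [0.3966 0.2805 0.2229] yaw 110.0 F [-3.3  1.6 -0.9] q [ 0.19  0.1  -0.93  1.78  0.08  1.3  -0.41]
shift now [-0.57 -0.17 13.99] rotvec [ 0.1 -0.1  0. ] | shift after turn [-0.53 -0.15 13.99]
```

View pics/s2.png

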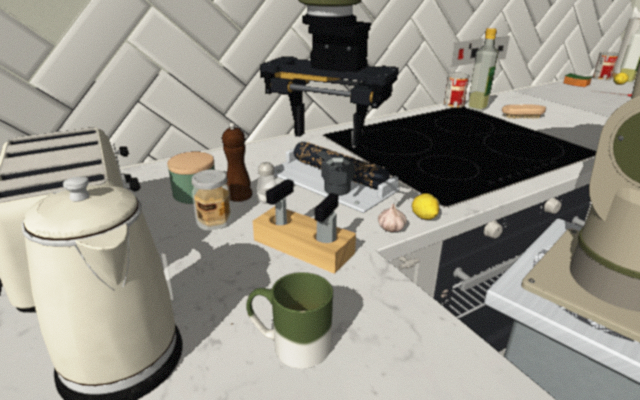

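```bash
python3 -m jog '[[[0,0,0,0,0,0,0],[0,0,0,0,0,2,0],[0,0,0,0,0,2,0],[0,0,0,0,0,2,0],[0,0,0,0,0,2,0],[0,0,0,0,0,2,0],[0,0,0,0,0,2,0],[0,0,0,0,0,1,0],[0,0,0,0,0,1,0],[0,0,0,0,0,0,0],[0,0,0,0,0,0,0]]]'
python3 -c "
from station import ctrl
from h import *
go(ctrl,[.397,.275,.083],110)"
```

```text
t: 4.5
tcp_pos: [0.3988, 0.2742, 0.0828]
orientation: [0.575, 0.818, -0.0, -0.0]
wrist_force: [-0.3, -0.4, 1.1]
grip_width: 1.0
finger_force: 0.0
t 4.5 tcp [0.3988 0.2742 0.0828] yaw 109.8 F [-0.3 -0.4  1.1] q [ 0.12  0.27 -0.89  1.95  0.25  1.03 -0.54]
shift now [ 0.13 -0.14 -0.02] rotvec [-0.  -0.  -0.2] | shift after turn [ 0.14 -0.14 -0.02]
```

Next: close on the bar, then lift it.

```bash
python3 -m jog '[[[0,0,0,0,0,0,255],[0,0,0,0,0,0,255],[0,0,0,0,0,0,255],[0,0,0,0,0,0,255],[0,0,0,0,0,0,255],[0,0,0,0,0,0,255],[0,0,0,0,0,0,255],[0,0,0,0,0,0,255],[0,0,0,0,0,0,255],[0,0,0,0,0,0,255],[0,0,0,0,0,0,255],[0,0,0,0,0,0,255]]]' 30
python3 -m jog '[[[0,0,0,0,0,-1,255],[0,0,0,0,0,-1,255],[0,0,0,0,0,-1.5,255],[0,0,0,0,0,-1.5,255],[0,0,0,0,0,-1.5,255],[0,0,0,0,0,-1.5,255],[0,0,0,0,0,-1.5,255],[0,0,0,0,0,-1.5,255],[0,0,0,0,0,0,255],[0,0,0,0,0,0,255],[0,0,0,0,0,0,255]]]' 30
python3 - <<'E'
from station import ctrl
from h import *
T=ctrl.grab_frame("top");S=ctrl.grab_frame("scene")
A=cv2.resize(T['img'][130:300,230:350],None,fx=3,fy=3);B=cv2.resize(S['img'][120:290,240:390],None,fx=2.9,fy=3)
cv2.imwrite("pics/l1.png",np.hstack([A,B])[:,:,::-1])
go(ctrl,[.545,.080,.19],103)
E
```

```text
t: 5.5
tcp_pos: [0.3986, 0.2743, 0.0825]
orientation: [0.575, 0.818, -0.0, 0.0]
wrist_force: [0.0, 0.8, 0.3]
grip_width: 0.34
finger_force: 30.0
t: 6.42
tcp_pos: [0.3985, 0.2741, 0.1922]
orientation: [0.575, 0.818, -0.0, 0.0]
wrist_force: [-0.1, -0.5, -1.8]
grip_width: 0.334
finger_force: 30.0
t 6.5167 tcp [0.3983 0.274  0.1918] yaw 109.8 F [ 0.1  0.1 -1.5] q [ 0.19  0.12 -0.93  1.83  0.1   1.24 -0.43]
shift now [-23.22   7.24   0.18] rotvec [-0.1  0.   6.8] | shift after turn [-22.2    9.93   0.18]
```

View pics/l1.png

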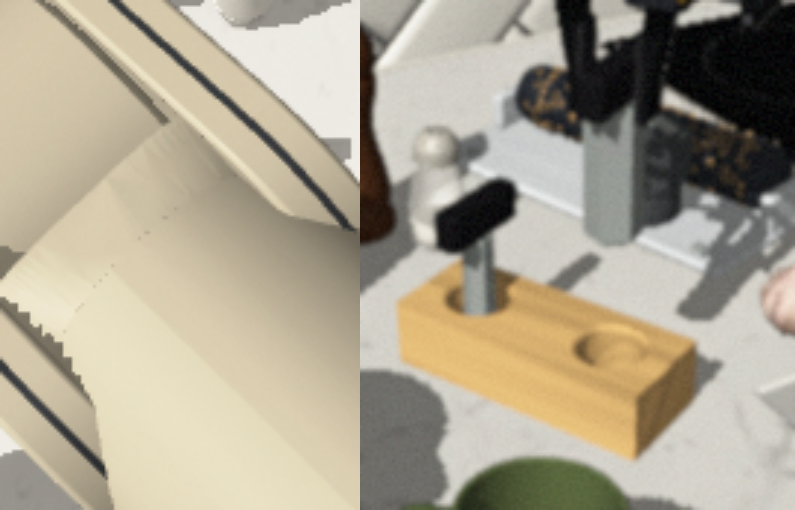

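The wide key is lifted clear (shaft bottom at about (615,235) in the crop) and the slim key is still in the stand. I'll move above the socket and look again there.

```bash
python3 -m jog '[[[0,0,3.4,0,0,0,255],[0,0,3.4,0,0,0,255],[0,0,0,-1.85,0.83,0,255],[0,0,0,-1.85,0.83,0,255],[0,0,0,-1.85,0.83,0,255],[0,0,0,-1.85,0.83,0,255],[0,0,0,-1.85,0.83,0,255],[0,0,0,-1.85,0.83,0,255],[0,0,0,-1.85,0.83,0,255],[0,0,0,-1.85,0.83,0,255],[0,0,0,-1.85,0.83,0,255],[0,0,0,-1.85,0.83,0,255],[0,0,0,-1.85,0.83,0,255],[0,0,0,-1.85,0.83,0,255],[0,0,0,0,0,0,255],[0,0,0,0,0,0,255],[0,0,0,0,0,0,255]]]' 30
python3 - <<'E'
from station import ctrl
from h import *
S=ctrl.grab_frame("scene")
cv2.imwrite("pics/s3.png",cv2.resize(S['img'][90:200,290:390],None,fx=5.4,fy=5.4,interpolation=2)[:,:,::-1])
go(ctrl,[.545,.080,.19],103)
o=ctrl.observe();M=Ro.from_quat(o["orientation"]).as_matrix();p=o["tcp_pos"]
for d in (0,10,20,-10):
    for z in(-.075,0):
        b=p+[0,0,z]
        a=np.radians(103+d)+np.arange(6)*np.pi/3
        P=np.c_[b[0]+.01732*np.cos(a),b[1]+.01732*np.sin(a),np.full(6,b[2])]
        print(d,z,((proj(S,P)-[290,90])*5.4).round(0).tolist())
print("mouth",((proj(S,[[.545,.08,.076]])-[290,90])*5.4))
E
```

```text
t: 7.93
tcp_pos: [0.545, 0.081, 0.1919]
orientation: [0.622, 0.783, -0.0, -0.001]
wrist_force: [-0.7, 0.1, -0.9]
grip_width: 0.337
finger_force: 30.0
t 7.9833 tcp [0.545  0.0813 0.1921] yaw 103.0 F [ 0.4  0.2 -1.2] q [ 0.4   0.27 -0.74  1.67  0.19  1.28 -0.14]
shift now [-0.13 -0.03  0.21] rotvec [-0. -0.  0.] | shift after turn [-0.13 -0.03  0.21]
0 -0.075 [[240.0, 307.0], [284.0, 308.0], [305.0, 294.0], [282.0, 280.0], [239.0, 279.0], [218.0, 293.0]]
0 0 [[245.0, 122.0], [290.0, 123.0], [312.0, 111.0], [288.0, 99.0], [244.0, 98.0], [221.0, 110.0]]
10 -0.075 [[247.0, 309.0], [291.0, 306.0], [304.0, 291.0], [276.0, 278.0], [233.0, 281.0], [219.0, 296.0]]
10 0 [[252.0, 123.0], [297.0, 121.0], [311.0, 108.0], [281.0, 98.0], [237.0, 99.0], [222.0, 112.0]]
20 -0.075 [[255.0, 309.0], [296.0, 304.0], [302.0, 288.0], [268.0, 278.0], [228.0, 283.0], [221.0, 298.0]]
20 0 [[260.0, 124.0], [302.0, 120.0], [309.0, 106.0], [273.0, 97.0], [232.0, 101.0], [224.0, 115.0]]
-10 -0.075 [[234.0, 306.0], [278.0, 309.0], [305.0, 297.0], [289.0, 281.0], [246.0, 278.0], [219.0, 290.0]]
-10 0 [[238.0, 121.0], [283.0, 124.0], [312.0, 113.0], [295.0, 100.0], [251.0, 97.0], [222.0, 107.0]]
mouth [[261.09354863 387.02671074]]
```

View pics/s3.png

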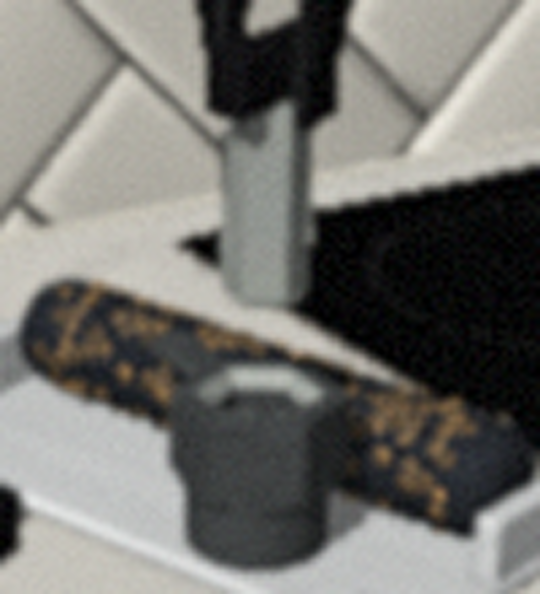

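The shaft's lower end spans columns 220–306, centred at 263. The socket head is centred at about 262, and the hexagon is aligned within about 5°. I'll insert in stages.

```bash
python3 -m jog '[[[0,0,2,-0.1,0,1,255],[0,0,0,0,0,1,255],[0,0,0,0,0,1,255],[0,0,0,0,0,0.8,255],[0,0,0,0,0,0.4,255],[0,0,0,0,0,0.3,255],[0,0,0,0,0,0.3,255],[0,0,0,0,0,0,255],[0,0,0,0,0,0,255]]]' 30
python3 -m jog '[[[0,0,0,0,0,0.3,255],[0,0,0,0,0,0.3,255],[0,0,0,0,0,0.3,255],[0,0,0,0,0,0.3,255],[0,0,0,0,0,0,255]]]' 30
```

```text
t: 8.73
tcp_pos: [0.5459, 0.0794, 0.1447]
orientation: [0.636, 0.772, 0.0, 0.0]
wrist_force: [0.3, 0.9, -1.8]
grip_width: 0.34
finger_force: 30.0
t: 9.15
tcp_pos: [0.5455, 0.0794, 0.1318]
orientation: [0.636, 0.772, -0.0, -0.0]
wrist_force: [0.7, 0.2, -1.6]
grip_width: 0.337
finger_force: 30.0
```

```bash
python3 -m jog '[[[0,0,0,0,0,0.3,255],[0,0,0,0,0,0.3,255],[0,0,0,0,0,0.3,255],[0,0,0,0,0,0.3,255],[0,0,0,0,0,0.2,255],[0,0,0,0,0,0,255],[0,0,0,0,0,0,255],[0,0,0,0,0,0,255]]]' 30
python3 -c "
from station import ctrl
from h import *
go(ctrl,[.545,.080,.117],41)"
```

```text
t: 9.82
tcp_pos: [0.5458, 0.0794, 0.1186]
orientation: [0.636, 0.771, -0.0, 0.0]
wrist_force: [0.6, 1.6, -1.6]
grip_width: 0.337
finger_force: 30.0
t 9.8167 tcp [0.5458 0.0794 0.1186] yaw 101.0 F [ 0.6  1.6 -1.6] q [ 0.38  0.34 -0.72  1.75  0.24  1.14 -0.22]
shift now [ 0.08 -0.07  0.16] rotvec [ 0.  0. 60.] | shift after turn [-0.02 -0.1   0.16]
```

No contact force, and the key is about 32 mm deep. Now turning clockwise, which is +z in tool axes.

```bash
python3 -m jog '[[[0,0,4,0,0,0,255],[0,0,4,0,0,0,255],[0,0,4,0,0,0,255],[0,0,4,0,0,0,255],[0,0,4,0,0,0,255],[0,0,4,0,0,0,255],[0,0,4,0,0,0,255],[0,0,4,0,0,0,255],[0,0,4,0,0,0,255],[0,0,4,0,0,0,255],[0,0,4,0,0,0,255],[0,0,4,0,0,0,255],[0,0,4,0,0,0,255],[0,0,0,0,0,0,255],[0,0,0,0,0,0,255]]]' 30
python3 -c "
from station import ctrl
from h import *
go(ctrl,[.545,.080,.117],41);print(ctrl.observe()['ft_torque'])"
```

```text
t: 11.07
tcp_pos: [0.5454, 0.0801, 0.1187]
orientation: [0.909, 0.416, -0.0, -0.0]
wrist_force: [-2.4, 3.1, 0.6]
grip_width: 0.336
finger_force: 30.0
t 11.0667 tcp [0.5454 0.0801 0.1187] yaw 49.1 F [-2.4  3.1  0.6] q [ 0.27  0.31 -0.58  1.76  0.19  1.13 -1.08]
shift now [-0.03 -0.02  0.17] rotvec [-0.   0.   8.1] | shift after turn [-0.03 -0.02  0.17]
[ 0.85921285  0.86285038 -0.04550305]
```

Continue in 3° steps, watching the torque.

```bash
python3 -m jog '[[[0,0,3,0,0,0,255],[0,0,3,0,0,0,255],[0,0,3,0,0,0,255],[0,0,3,0,0,0,255],[0,0,0,0,0,0,255]]]' 30
python3 -c "
from station import ctrl
print(ctrl.observe()['ft_torque'])"
python3 -m jog '[[[0,0,3,0,0,0,255],[0,0,3,0,0,0,255],[0,0,2,0,0,0,255],[0,0,0,0,0,0,255],[0,0,0,0,0,0,255]]]' 30
python3 - <<'E'
from station import ctrl
from h import *
S=ctrl.grab_frame("scene");T=ctrl.grab_frame("top")
cv2.imwrite("pics/s4.png",np.hstack([cv2.resize(f[y:y+110,x:x+100],None,fx=4,fy=4,interpolation=2) for f,y,x in((S['img'],100,285),(T['img'],100,350))])[:,:,::-1])
go(ctrl,[.545,.080,.117],33);print(ctrl.observe()['ft_torque'])
E
```

```text
t: 11.48
tcp_pos: [0.5454, 0.0802, 0.1187]
orientation: [0.948, 0.317, -0.0, -0.0]
wrist_force: [-4.1, 3.8, 1.9]
grip_width: 0.334
finger_force: 30.0
[1.0691794  1.0860045  0.01061439]
t: 11.9
tcp_pos: [0.5452, 0.08, 0.1187]
orientation: [0.968, 0.253, -0.001, -0.0]
wrist_force: [-5.5, 3.0, 3.3]
grip_width: 0.338
finger_force: 30.3
t 12.0 tcp [0.5451 0.08   0.1187] yaw 29.3 F [-5.   2.1  4.1] q [ 0.23  0.3  -0.53  1.76  0.17  1.12 -1.41]
shift now [-0.01 -0.    0.17] rotvec [-0.   0.1 -3.7] | shift after turn [-0.01 -0.01  0.17]
[0.77688594 1.34560273 0.72274286]
```

View pics/s4.png

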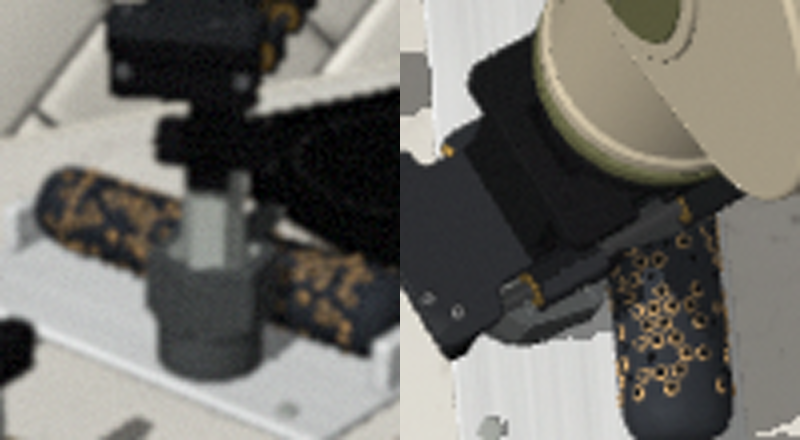

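The key is in the socket and the arm points out over the grater. Torque has risen to 0.7 N m, against 0.08 N m of friction, so the latch is at its stop. I'll ease off, release and rise.

```bash
python3 -m jog '[[[0,0,-2,0,0,0,255],[0,0,0,0,0,0.1,255],[0,0,0,0,0,0,100],[0,0,0,0,0,0,0],[0,0,0,0,0,0,0],[0,0,0,0,0,0,0],[0,0,0,0,0,0,0],[0,0,0,0,0,0,0],[0,0,0,0,0,0,0],[0,0,0,0,0,0,0]]]' 10
python3 -m jog '[[[0,0,0,0,0,-0.5,0],[0,0,0,0,0,-1,0],[0,0,0,0,0,-2,0],[0,0,0,0,0,-2,0],[0,0,0,0,0,-2,0],[0,0,0,0,0,-2,0],[0,0,0,0,0,-2,0],[0,0,0,0,0,-2,0],[0,0,0,0,0,-1,0],[0,0,0,0,0,0,0],[0,0,0,0,0,0,0],[0,0,0,0,0,0,0]]]'
python3 - <<'E'
from station import ctrl
from h import *
S=ctrl.grab_frame("scene");T=ctrl.grab_frame("top")
cv2.imwrite("pics/s5.png",np.hstack([cv2.resize(f[y:y+110,x:x+100],None,fx=4,fy=4,interpolation=2) for f,y,x in((S['img'],100,285),(T['img'],100,350))])[:,:,::-1])
c=np.array([.545,.08])
for d in(0,-77):
  a=np.radians(d);P=[[*(c+.08*np.array([np.cos(a),np.sin(a)])),.072]]
  print(d,(proj(S,P)-[285,100])*4)
E
```

```text
t: 12.83
tcp_pos: [0.5458, 0.0793, 0.1175]
orientation: [0.964, 0.267, -0.0, 0.0]
wrist_force: [-1.1, 0.4, 0.2]
grip_width: 0.864
finger_force: 0.0
t: 13.83
tcp_pos: [0.5453, 0.0792, 0.2614]
orientation: [0.964, 0.267, -0.001, -0.0]
wrist_force: [0.1, 0.6, -0.3]
grip_width: 0.998
finger_force: 0.0
0 [[110.01407075 213.3149096 ]]
-77 [[279.50846999 205.43082293]]
```

View pics/s5.png

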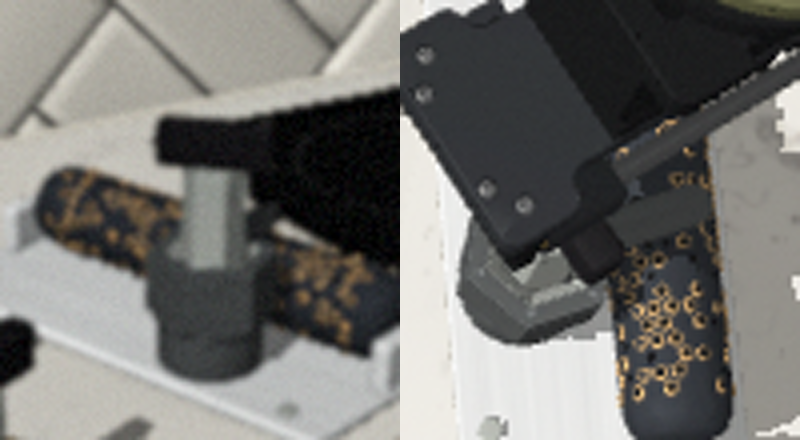

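The last picture shows the key upright in the socket. The latch arm lies across the grater (right panel, (620,225) to (715,205)), which is about −77° yaw as expected at the stop, and the gripper is clear.

```bash
python3 -c "
from station import ctrl
print(ctrl.close_job())"
```

```text
the job is handed in; nothing more can be done
None
```

The wide key is seated in the socket and standing upright, and the latch is turned to its stop over the grater. The slim key is still in the stand, and the job was handed in at about 14 s; no verdict came back.

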